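# Uncover the turntable hub and hold its keyed spindle home

## Task

The upturned pot on the turntable is only a dust cover: lift it off the hub and nest it, mouth down, over the pile of two identical upturned pots. Then take the knobbed spindle out of its wooden stand and push it into the hub, turning it until its key slips into the keyway, and keep pushing against the spring until its collar sits flush on the hub. Finish while still holding the spindle and pressing it fully home, so that a colleague can tighten the grub screw; leave the paint bottle, the paint jar and the model tank where they are.

Things in the scene. Friction and masses are not known exactly. Their poses are not given: they have to be found in the camera images.
- pot_cap_grip (a point): White plastic pot standing mouth down over the hub, 88 mm tall, 80 g. Top part (foot): solid straight cylinder 50 mm across, 38 mm tall, top edge chamfered 3 mm; below it a shoulder 59 mm across and a hollow skirt flaring to 76 mm at the rim, 50 mm below the shoulder; wall 2.5 mm. The point is on the axis in the foot, 16 mm below the top, 72 mm above the rim; z up.
- pot_cap: The same pot as pot_cap_grip; this origin is the centre of its rim plane (the lowest plane), z up along the axis.
- pot_b_grip (a point): Upper pot of the pile, identical to pot_cap and mouth down, nested over pot_a; the point as in pot_cap_grip. A pot nested on another stands 41 mm higher than it, the foot of the lower one touching the inner floor of the upper one, with 2 to 3 mm of side play.
- pot_a_grip (a point): Lowest pot of the pile, identical, mouth down on the table; the point as in pot_cap_grip (72 mm above the table). The pile stands loose.
- spindle_grip (a point): Loose spindle, upright. The point is the centre of its grey round grip (34 mm across, 52 mm tall, on top); z up, x towards the key. Below the grip a steel collar, 44 mm across, 6 mm thick, underside 32 mm below the point. A tongue on the collar, 8 mm wide, reaching 31 mm from the axis, shows from above where the key is (+x). 0.25 kg.
- spindle: The same spindle; origin at the centre of its shaft's tip, 66 mm below spindle_grip, z up. Shaft 20 mm across, 34 mm long below the collar, tip edge chamfered 3 mm. Key: on the +x side, 6 mm wide, standing out to 16 mm from the axis, from the collar down to 12 mm above the tip; the lowest 12 mm are plain round.
- stand: Fixed wooden block 84 x 84 x 40 mm, origin under its centre. The spindle starts in the plain round 37 mm through hole at its centre, collar resting on the block's top; the key is free in there, so it lifts straight out.
- hub_mouth (a point): Centre of the hub's top face, z up, 50 mm above the table. Fixed aluminium hub 52 mm across, 36 mm above the base plate (150 mm across, 14 mm thick, does not turn). Round bore 22 mm across; keyway slot 9 mm wide, reaching 17.5 mm from the axis on the +x side, open at the top, as deep as the bore. Fully home, the collar's underside lies on this face.
- ejector (a joint): Sprung pad inside the bore: 0 = up (its top 24 mm below the hub's mouth), grows as it is pressed, 0.010 m at most, which is reached when the collar sits on the hub. The spring pushes up with 4 N at first and 9 N fully down, more than the spindle's weight.
- paint1: Bystander: small paint bottle 28 mm across and 75 mm tall, origin under its centre.
- paint2: Bystander: paint jar 50 mm across and 50 mm tall, origin under its centre.
- model_tank: Bystander: model tank hull about 92 x 150 x 42 mm, long side along its y, origin under its centre.
There are look-alikes about, which are no part of the job. Leave any blue look-alike of the part that bears hub_mouth alone. What is shaped like the part that bears pot_b_grip but pink is not meant.

How it is judged:
By the outcome, as a careful person would: the job done as asked, in the order asked, and still so for the second after the job is handed in, while the arm keeps its last pose, push and grip.
It also fails if it takes over 54 s, if anything falls off the work surface, if the arm or the gripper's body presses on something with over 40 N, if the wrist force passes 120 N, or if a joint passes its speed limit or range.

## Robot

A 7-joint arm with a two-finger parallel gripper is mounted at the origin on the work surface. World frame = base frame: x ahead of the robot, y to its left, z up, the work surface at z = 0. Lengths are in m, angles in rad, forces in N, time in s.
With the tool pointing down it reaches from about 0.4 to 0.85 m from the base axis. Payload 4.5 kg.
Tool frame: the origin (TCP) lies on the centre line of the jaws, within the pads' length; the fingertips stand ctrl.nose_length ahead of it and the grasp point (between the pads) lies 11 mm behind it (ctrl.nose_length is the distance from the TCP to the fingertips, in m); x points along the fingers, z is the direction in which the jaws open and shut, and the axes are right-handed (so a half turn about x gives the same grasp; the last joint's range is limited). The gripper opens to 85 mm and grips with 20 to 120 N. Pads are 22 mm wide; open, the fingers measure 114 mm over their backs; the gripper's body (76 mm by 85 mm) begins 54 mm behind the grasp point. The pads swing forward as they close: fully open they stand 13 mm farther back than shut.
Start: joints at [-1.183, 0.689, -0.195, 1.565, 0.157, 0.902, -0.215], TCP at [0.217, 0.586, 0.239] pointing down, gripper open.
Joint ranges: [-3.01, 3.01], [-0.46, 2.08], [-1.47, 1.51], [0.13, 2.56], [-1, 4.14], [0.04, 2.09], [-2.66, 2.66]. Speed limits (rad/s): [2.57, 2.57, 3.14, 3.14, 3.14, 3.14, 3.14].

## Interface

Orientations are given as a unit quaternion [w, x, y, z].
In Python, from plant import ctrl gives the robot as it stands.
- The arm moves only by the tool play_rows, never from a script. Its argument "plan" is a list that holds one entry, the list of rows, each a list of 5 numbers: the shift along the tool's x, y, z in cm, then the turn about the tool's x in degrees, then the closure, from 0 (fully open) to 1 (shut). In form: [[[tx, ty, tz, turn, fingers], ...]]. A call has 1 to 5 rows; each row shifts and turns the pose as measured when the row begins, along the tool's axes as they then stand; what a row does not reach is not made up. A row lasts 1/8 s, in which the tool goes at most 62.5 mm and 10.7 degrees, less where a joint would pass 70% of its speed; a pose out of reach is approached as far as the arm can. A call with a gripper value outside its range is refused whole. The fingers move at their own pace and stop on an object; "force" is the grip in N (left out, the last holds). Time passes only in rows, so rows that do not move let the fingers close. It gives the time, the measured TCP pose, the force and the opening at its end, in the units of the state.
- ctrl.sense(): the state, without advancing time (a new reading comes with each control period).
- ctrl.capture(name): name is "side" or "top" or "wrist"; returns a dict with "color" (384x512x3 uint8, red, green, blue), "fx", "fy", "cx", "cy" (pixels), "R" (3x3) and "t" (3): a world point X has camera coordinates R X + t. Camera axes: x right, y down, z forward; pixel columns grow to the right and rows downward; lengths in m; the calibration is good to about 2 mm. A picture is of the moment at which its call begins. There is no depth.
- ctrl.job_done(): hands the job in, once; it reports no verdict.
The state is a dict: "time": time; "joints": joint angles; "qvel": joint speeds; "joint_efforts": joint torques, N m; "eef_pos": TCP position; "eef_rot": TCP orientation; "force": force on the tool from outside, world axes, zero at the start; "moment": the same for the moment, N m; "width": opening from 0.0 (shut) to 1.0 (fully open).
Only numpy, scipy, OpenCV 4.12 (cv2) and the standard library are available. Lean on these libraries where they do the work, as an engineer would, in place of code of your own. Each camera call takes 0.05 s, during which the arm holds its last target.

## Working session

There is one attempt and no reset: what is moved stays moved. The work goes in short steps, Python scripts to look and compute and a tool call to move; the robot and the scene stay as the last step left them, time stands still between calls to the robot, and variables do not carry over. Pictures are saved under pics/ and viewed, and the job is handed in when it is done.

Besides the shell and the picture viewer there is one more tool, called after "Call:" as name(argument=value, ...), one argument or row to a line, values as JSON. play_rows: Moves the arm, as the interface text tells. Its arguments: {"type":"object","properties":{"plan":{"type":"array"},"force":{"type":"number"}},"required":["plan"]}

```bash
ls; mkdir -p pics; python3 - <<'E'
from plant import ctrl
import cv2,numpy as np
print(ctrl.sense(), ctrl.nose_length)
for n in ["side","top","wrist"]:
    c=ctrl.capture(n); cv2.imwrite(f"pics/{n}0.png",c["color"][:,:,::-1])
    print(n,c["fx"],c["fy"],c["cx"],c["cy"],np.round(c["R"],3).tolist(),np.round(c["t"],3), (-c["R"].T@c["t"]).round(3))
E
```

```text
pics
{'time': 0.0, 'joints': array([-1.18322425,  0.69003282, -0.19453081,  1.56636059,  0.15731122,
        0.90250592, -0.21508042]), 'qvel': array([-9.05580651e-05, -5.07046925e-04, -5.18162184e-04, -5.90864992e-04,
        2.03065484e-03, -8.56457816e-05,  2.06266331e-03]), 'joint_efforts': array([-3.54110921e-05, -5.39599013e+01, -1.26682319e+00, -1.58542514e+01,
        9.04146204e-03,  9.31688526e-03,  3.23930792e-06]), 'eef_pos': array([0.21634067, 0.58567055, 0.23844958]), 'eef_rot': array([ 0.57962871, -0.4046763 ,  0.58068131,  0.40382777]), 'force': array([0.03745544, 0.55265646, 0.07079512]), 'moment': array([-0.0061933 , -0.00961285, -0.04358768]), 'width': 1.0046464929445522} 0.008
side 449.26705277803825 449.26705277803825 257.49441336443033 182.45814409887458 [[0.91, -0.414, 0.004], [-0.263, -0.585, -0.767], [0.32, 0.697, -0.642]] [-0.509  0.246  0.784] [ 0.277 -0.613  0.694]
top 410.6019579345644 410.6019579345644 256.0102311051166 186.7620093164379 [[0.006, -1.0, 0.014], [-0.993, -0.008, -0.121], [0.121, -0.013, -0.993]] [0.039 0.564 1.184] [0.417 0.059 1.243]
wrist 329.02126951032864 329.02126951032864 252.99122664699735 192.01999054318023 [[0.346, 0.938, -0.0], [0.902, -0.332, 0.277], [0.259, -0.096, -0.961]] [-0.625 -0.036  0.378] [0.15  0.611 0.373]
```

View pics/side0.png

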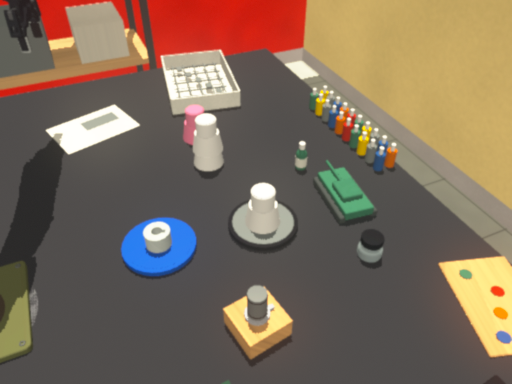

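View pics/top0.png

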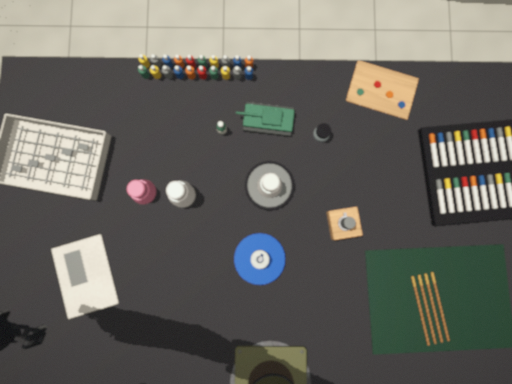

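View pics/wrist0.png

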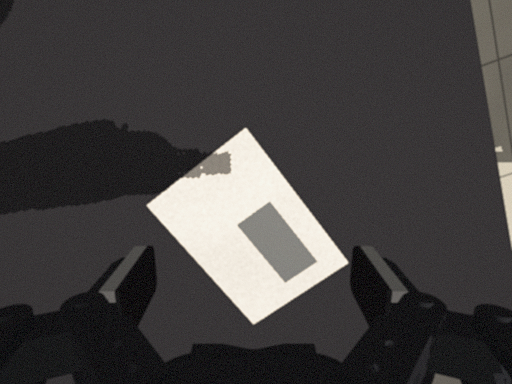

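The side view shows the white pile of two at (207,143) and a pink look-alike pile at (195,125). The white dust cover is on the grey turntable at (263,208), and a blue look-alike hub is at (160,243). The spindle in its stand is at (258,310). The white pile and the grey turntable fit the description; I'll enlarge both to confirm.

```bash
cat > h.py <<'E'
from plant import ctrl
import cv2,numpy as np
from scipy.spatial.transform import Rotation as Ro
def ray(c,u,v):
    d=np.array([(u-c["cx"])/c["fx"],(v-c["cy"])/c["fy"],1.0]); R=np.array(c["R"]); 
    return -R.T@c["t"], (R.T@d)/np.linalg.norm(d)
def onz(c,u,v,z):
    o,d=ray(c,u,v); return o+d*(z-o[2])/d[2]
def tri(c1,p1,c2,p2):
    o1,d1=ray(c1,*p1);o2,d2=ray(c2,*p2)
    s=np.linalg.lstsq(np.c_[d1,-d2],o2-o1,rcond=None)[0]
    a=o1+s[0]*d1;b=o2+s[1]*d2
    return (a+b)/2,np.linalg.norm(a-b)
def proj(c,X):
    p=np.array(c["R"])@np.array(X)+c["t"]; return c["fx"]*p[0]/p[2]+c["cx"],c["fy"]*p[1]/p[2]+c["cy"]
def tool():
    s=ctrl.sense(); q=s["eef_rot"]; return s,Ro.from_quat([q[1],q[2],q[3],q[0]]).as_matrix()
def need(target,ang=None):
    s,T=tool(); d=T.T@(np.array(target)-s["eef_pos"])*100
    print("t",s["time"],"pos",s["eef_pos"].round(4),"F",s["force"].round(1),"w",round(s["width"],3),"toolx",T[:,0].round(3),"toolz",T[:,2].round(3),"need cm",d.round(2))
E
python3 - <<'E'
from h import *
S=cv2.imread("pics/side0.png");T=cv2.imread("pics/top0.png")
f=lambda I,x,y,w,h:cv2.resize(I[y:y+h,x:x+w],(400,300),interpolation=cv2.INTER_CUBIC)
g=np.vstack([np.hstack([f(S,180,95,80,60+0),f(S,220,180,80,60)]),np.hstack([f(S,215,275,100,75),f(T,320,195,52,39)])])
cv2.imwrite("pics/crops.png",g)
E
```

```text
(no output)
```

View pics/crops.png

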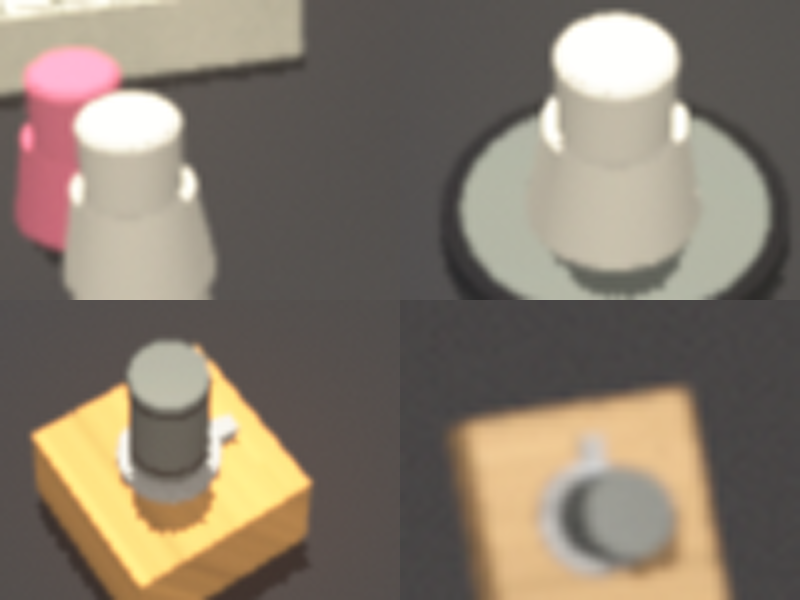

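The crops confirm it. The white pile stands in front of the pink one, the white cap sits on the grey plate, and the spindle's tongue points up in the top view (about world +x). Next I'll fit the top faces and triangulate.

```bash
python3 - <<'E'
from h import *
c={n:ctrl.capture(n) for n in("side","top")}
import pickle; pickle.dump(c,open("c0.pkl","wb"))
def blob(n,x,y,w,h,f,show=None):
    I=c[n]["color"][y:y+h,x:x+w]
    I=cv2.resize(I,None,fx=4,fy=4,interpolation=cv2.INTER_CUBIC)
    m=f(I.astype(int)).astype(np.uint8)
    cs,_=cv2.findContours(m,cv2.RETR_EXTERNAL,cv2.CHAIN_APPROX_NONE)
    k=max(cs,key=cv2.contourArea); e=cv2.fitEllipse(cv2.convexHull(k))
    e2=((e[0][0]+.5)/4-.5+x,(e[0][1]+.5)/4-.5+y)
    print(n,np.round(e2,2),np.round(np.array(e[1])/4,1),round(e[2]))
    if show: cv2.imwrite(show,cv2.drawContours(I[:,:,::-1].copy(),[k],-1,(0,0,255),1))
    return e2
br=lambda t:(lambda I:I.min(2)>t)
for nm,a,b in [("cap",(245,180,35,25),(255,168,35,30)),("pile",(190,108,32,24),(162,176,35,35))]:
    p=blob("side",*a,br(225),f"pics/{nm}s.png");q=blob("top",*b,br(225),f"pics/{nm}t.png")
    print(nm,tri(c["side"],p,c["top"],q))
gr=lambda I:(abs(I[:,:,0]-I[:,:,2])<25)&(I.mean(2)>105)&(I.mean(2)<165)
p=blob("side",244,283,28,20,gr,"pics/sps.png");q=blob("top",338,213,22,20,lambda I:(abs(I[:,:,0]-I[:,:,2])<30)&(I.mean(2)>85)&(I.mean(2)<140),"pics/spt.png")
print("sp",tri(c["side"],p,c["top"],q))
fs=[cv2.resize(cv2.imread(f"pics/{k}.png"),(260,200)) for k in("caps","capt","piles","pilet","sps","spt")]
cv2.imwrite("pics/fits.png",np.vstack([np.hstack(fs[:3]),np.hstack(fs[3:])]))
E
```

```text
side [262.62 190.81] [15.7 23.4] 91
top [270.   181.08] [14.1 15.5] 108
cap (array([0.5725873 , 0.00493702, 0.09923379]), np.float64(2.9145982351151304e-05))
side [204.97 118.97] [10.9 19.8] 86
top [174.59 189.47] [15.  15.7] 34
pile (array([0.54358121, 0.26663937, 0.12712515]), np.float64(8.55288685645776e-05))
side [256.47 293.54] [18.9 20.6] 94
top [347.1  223.35] [10.9 14.3] 107
sp (array([ 0.45805389, -0.21237622,  0.09268395]), np.float64(0.004777365610131043))
```

View pics/fits.png

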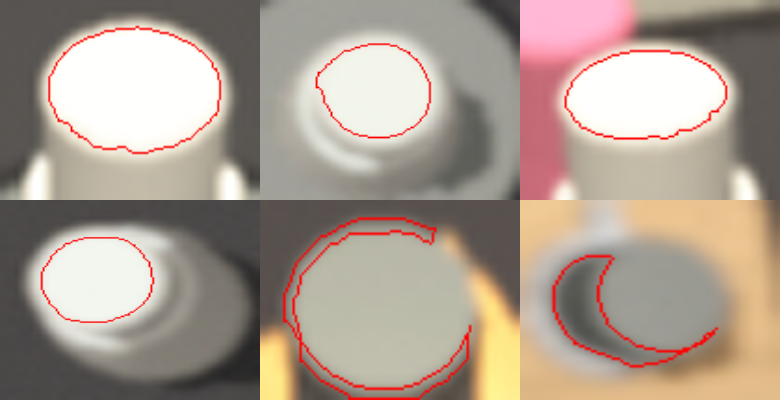

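The triangulated tops are cap (0.573, 0.005, 0.099) and pile (0.544, 0.267, 0.127), against 0.102 and 0.129 in the text. The spindle's mask was poor, so I'll redo it later with the wrist camera. Now I'll move over the cap.

```bash
python3 - <<'E'
from h import *
need([0.573,0.005,0.24])
E
```

```text
t 0.25 pos [0.2164 0.586  0.2389] F [-1.1  0.6 -0.1] w 1.001 toolx [-0.    -0.001 -1.   ] toolz [ 0.346  0.938 -0.001] need cm [ -0.07 -53.58 -42.15]
```

Call:
play_rows(
  plan=[
    [[0,-4.8,-3.8,0,0],[0,-4.8,-3.8,0,0],[0,-4.8,-3.8,0,0],[0,-4.8,-3.8,0,0],[0,-4.8,-3.8,0,0]],
  ],
  force=40,
)

```text
time: 0.88
eef_pos: [0.3768, 0.3246, 0.2375]
eef_rot: [0.579, -0.406, 0.577, 0.409]
force: [1.7, -0.3, -0.3]
width: 1.002
```

```bash
python3 - <<'E'
from h import *
need([0.573,0.005,0.24])
E
```

```text
t 0.875 pos [0.3768 0.3246 0.2375] F [ 1.7 -0.3 -0.3] w 1.002 toolx [-0.001  0.005 -1.   ] toolz [0.336 0.942 0.004] need cm [ -0.44 -29.22 -23.51]
```

Call:
play_rows(
  plan=[
    [[0,-4.9,-3.9,0,0],[0,-4.9,-3.9,0,0],[0,-4.9,-3.9,0,0],[0,-4.9,-3.9,0,0],[0,-4.9,-3.9,0,0]],
  ],
)

```text
time: 1.5
eef_pos: [0.5416, 0.0591, 0.2367]
eef_rot: [0.58, -0.406, 0.576, 0.409]
force: [0.2, 1.0, -0.6]
width: 1.001
```

```bash
python3 - <<'E'
from h import *
need([0.573,0.005,0.20])
c=ctrl.capture("wrist"); cv2.imwrite("pics/w1.png",c["color"][:,:,::-1])
need([0.573,0.005,0.20])
import pickle; pickle.dump(c,open("w1.pkl","wb"))
E
```

```text
t 1.5 pos [0.5416 0.0591 0.2367] F [ 0.2  1.  -0.6] w 1.001 toolx [ 0.002  0.007 -1.   ] toolz [0.335 0.942 0.007] need cm [ 3.64 -4.77 -4.07]
t 1.55 pos [0.5464 0.0476 0.2364] F [ 4.8 -6.7 -0.6] w 1.0 toolx [ 0.006 -0.001 -1.   ] toolz [0.348 0.937 0.001] need cm [ 3.66 -3.96 -3.07]
```

View pics/w1.png

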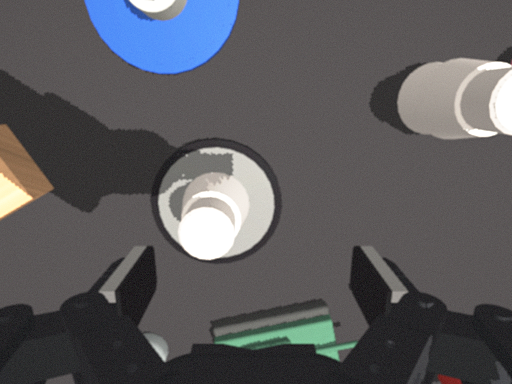

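The wrist view shows the cap's foot at (207,232) on the grey plate, with the blue decoy at (165,5) and the white pile at (490,100). I'll centre over the cap.

Call:
play_rows(
  plan=[
    [[1.2,-2.0,-1.5,0,0.0],[1.2,-2.0,-1.5,0,0.0],[1.0,0,0,0,0]],
  ],
)

```text
time: 1.92
eef_pos: [0.5757, 0.0016, 0.2016]
eef_rot: [0.584, -0.404, 0.58, 0.4]
force: [-0.4, 0.2, 0.3]
width: 1.002
```

```bash
python3 - <<'E'
from h import *
c=ctrl.capture("wrist"); cv2.imwrite("pics/w2.png",c["color"][:,:,::-1])
need([0.573,0.005,0.078])
print(proj(c,[0.573,0.005,0.1]))
E
```

```text
t 1.975 pos [0.5741 0.0032 0.2004] F [ 0.2  0.3 -0.4] w 1.002 toolx [ 0.005 -0.    -1.   ] toolz [0.351 0.936 0.001] need cm [12.24  0.22  0.11]
(np.float64(254.71476376581893), np.float64(189.71998384949055))
```

View pics/w2.png

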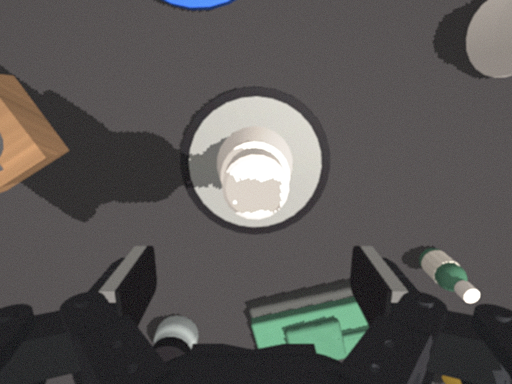

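The foot is at (255,187) and my estimate projects to (255,190), so they agree within 1–2 mm. I'll descend and grip.

Call:
play_rows(
  plan=[
    [[4.0,0.2,0.1,0,0],[4.0,0,0,0,0],[2.5,0,0,0,0],[1.5,0,0,0,0],[0,0,0,0,0]],
  ],
)

```text
time: 2.6
eef_pos: [0.5712, 0.0163, 0.0778]
eef_rot: [0.581, -0.405, 0.576, 0.408]
force: [0.4, 0.2, -0.2]
width: 1.0
```

```bash
python3 - <<'E'
from h import *
need([0.573,0.005,0.078])
E
```

```text
t 2.6 pos [0.5712 0.0163 0.0778] F [ 0.4  0.2 -0.2] w 1.0 toolx [ 0.004  0.007 -1.   ] toolz [0.339 0.941 0.008] need cm [-0.03 -0.55 -1.  ]
```

Call:
play_rows(
  plan=[
    [[0,-0.5,-1.0,0,0],[0,0,0,0,0]],
  ],
)

```text
time: 2.85
eef_pos: [0.5737, 0.0048, 0.0795]
eef_rot: [0.582, -0.406, 0.575, 0.407]
force: [-0.5, -0.0, 0.2]
width: 0.998
```

```bash
python3 - <<'E'
from h import *
need([0.573,0.005,0.078])
E
```

```text
t 2.85 pos [0.5737 0.0048 0.0795] F [-0.5 -0.   0.2] w 0.998 toolx [ 0.007  0.007 -1.   ] toolz [0.339 0.941 0.009] need cm [ 0.15  0.07 -0.01]
```

Call:
play_rows(
  plan=[
    [[0,0,0,0,1],[0,0,0,0,1],[0,0,0,0,1],[0,0,0,0,1]],
  ],
  force=40,
)

```text
time: 3.35
eef_pos: [0.5748, 0.0047, 0.0813]
eef_rot: [0.583, -0.406, 0.574, 0.406]
force: [-0.1, -0.5, -0.7]
width: 0.568
```

```bash
python3 - <<'E'
from h import *
need([0.573,0.005,0.078])
E
```

```text
t 3.35 pos [0.5748 0.0047 0.0813] F [-0.1 -0.5 -0.7] w 0.568 toolx [ 0.01   0.008 -1.   ] toolz [0.34  0.94  0.011] need cm [ 0.32  0.19 -0.03]
```

It is gripped: opening 0.568 ≈ 48 mm. Now lift straight up.

Call:
play_rows(
  plan=[
    [[-2.5,0,0,0,1],[-4,0,0,0,1],[-4,0,0,0,1],[-4,0,0,0,1],[-1.5,0,0,0,1]],
  ],
)

```text
time: 3.98
eef_pos: [0.5713, 0.0038, 0.2432]
eef_rot: [0.581, -0.405, 0.576, 0.408]
force: [0.4, 1.3, -0.6]
width: 0.57
```

```bash
python3 - <<'E'
from h import *
for n in ("side","top"):
    c=ctrl.capture(n); cv2.imwrite(f"pics/{n}3.png",c["color"][:,:,::-1])
    import pickle; pickle.dump(c,open(n+"3.pkl","wb"))
c=ctrl.capture("wrist"); cv2.imwrite("pics/w3.png",c["color"][:,:,::-1])
need([0.544,0.267,0.23])
E
```

```text
t 4.125 pos [0.5705 0.0036 0.2412] F [ 0.4  0.2 -0.3] w 0.566 toolx [ 0.001  0.007 -1.   ] toolz [0.339 0.941 0.007] need cm [ 1.31 11.41 23.88]
```

View pics/side3.png

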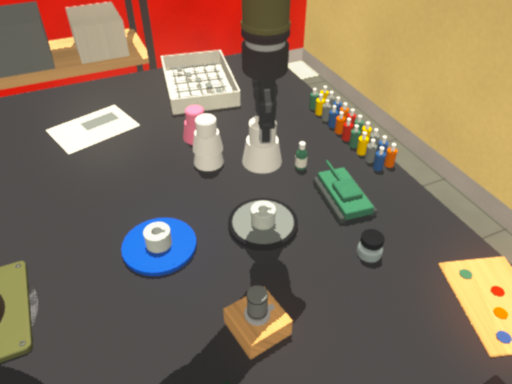

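View pics/w3.png

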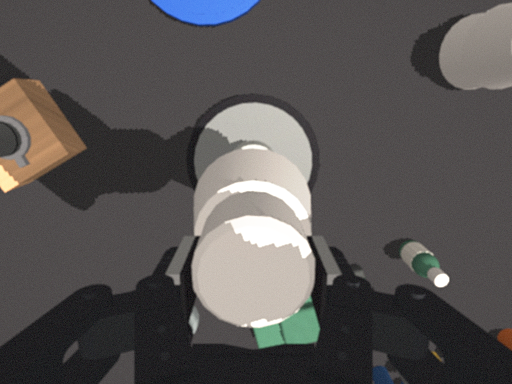

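The cap is off and in the jaws (side view 262,145), and the hub is exposed on the grey plate at (263,213). Now to the pile.

Call:
play_rows(
  plan=[
    [[0.2,2.3,4.8,0,1],[0.2,2.3,4.8,0,1],[0.2,2.3,4.8,0,1],[0.2,2.2,4.6,0,1],[0,1.5,3.0,0,1]],
  ],
)

```text
time: 4.75
eef_pos: [0.5428, 0.2466, 0.2253]
eef_rot: [0.577, -0.402, 0.584, 0.406]
force: [-0.3, -0.2, -0.7]
width: 0.568
```

```bash
python3 - <<'E'
from h import *
c=ctrl.capture("wrist");
need([0.544,0.267,0.23])
c=ctrl.capture("wrist"); cv2.imwrite("pics/w4.png",c["color"][:,:,::-1])
c2=ctrl.capture("side"); cv2.imwrite("pics/side4.png",c2["color"][:,:,::-1])
need([0.544,0.267,0.23])
print(proj(c,[0.5436,0.2666,0.129]))
E
```

```text
t 4.8 pos [0.5413 0.2528 0.2254] F [-0.2  5.6 -0.6] w 0.568 toolx [-0.012  0.005 -1.   ] toolz [0.342 0.94  0.001] need cm [-0.46  0.24  1.42]
t 4.9 pos [0.5428 0.2463 0.2254] F [ 0.2  0.  -1.5] w 0.563 toolx [-0.011 -0.    -1.   ] toolz [ 0.346  0.938 -0.004] need cm [-0.46  0.61  1.98]
(np.float64(270.59210115959354), np.float64(195.90249671562378))
```

View pics/w4.png

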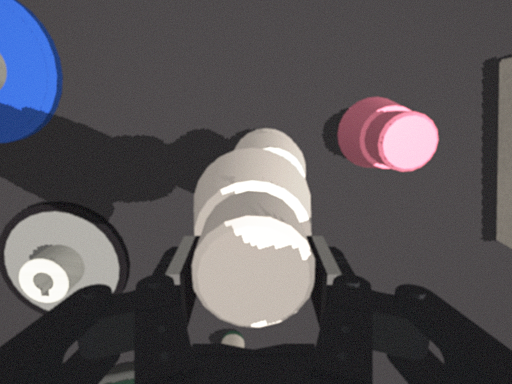

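View pics/side4.png

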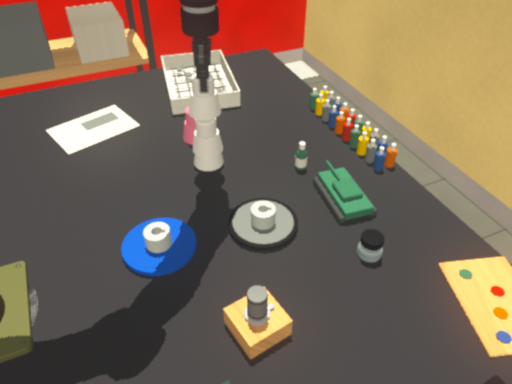

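The held pot covers the pile's top at (270,160) and the pink pile is clear at (405,140). I'll shift the remaining 2 cm and check.

Call:
play_rows(
  plan=[
    [[0,0.5,2.0,0,1],[0,0,0,0,1],[0,0,0,0,1]],
  ],
)

```text
time: 5.28
eef_pos: [0.5454, 0.2639, 0.2232]
eef_rot: [0.576, -0.402, 0.586, 0.405]
force: [-0.5, -0.7, 0.3]
width: 0.566
```

```bash
python3 - <<'E'
from h import *
need([0.545,0.2665,0.19])
E
```

```text
t 5.275 pos [0.5454 0.2639 0.2232] F [-0.5 -0.7  0.3] w 0.566 toolx [-0.014 -0.005 -1.   ] toolz [ 0.349  0.937 -0.009] need cm [3.32 0.09 0.26]
```

Call:
play_rows(
  plan=[
    [[1.6,0.1,0.3,0,1],[1.4,0,0,0,1],[0,0,0,0,1]],
  ],
)

```text
time: 5.65
eef_pos: [0.545, 0.2648, 0.1904]
eef_rot: [0.575, -0.401, 0.587, 0.404]
force: [-0.0, 1.0, -0.1]
width: 0.568
```

```bash
python3 - <<'E'
from h import *
need([0.545,0.2665,0.15])
c2=ctrl.capture("side"); cv2.imwrite("pics/side5.png",cv2.resize(c2["color"][40:200,130:290,::-1],(600,600),interpolation=cv2.INTER_CUBIC))
need([0.545,0.2665,0.15])
E
```

```text
t 5.65 pos [0.545  0.2648 0.1904] F [-0.   1.  -0.1] w 0.568 toolx [-0.015 -0.007 -1.   ] toolz [ 0.352  0.936 -0.012] need cm [4.04 0.01 0.21]
t 5.7 pos [0.5454 0.2651 0.191 ] F [-0.2 -0.9 -0.4] w 0.567 toolx [-0.014 -0.006 -1.   ] toolz [ 0.352  0.936 -0.011] need cm [4.1  0.04 0.16]
```

View pics/side5.png

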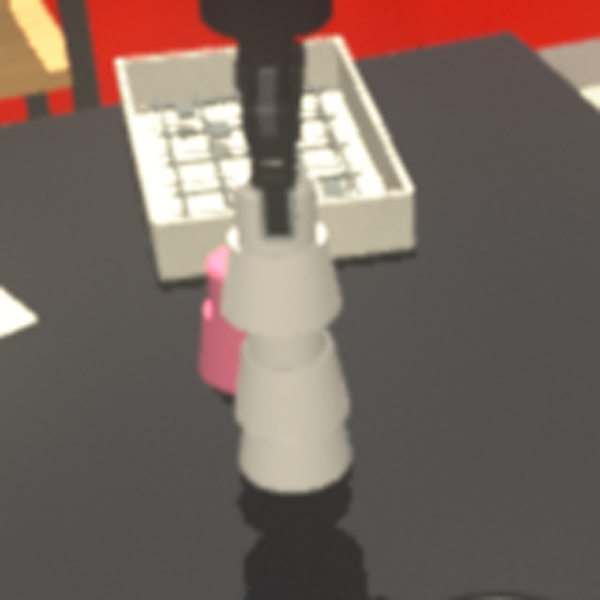

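In the side view the held pot's axis (282) continues the pile's leaning line (296→288), so they are aligned. I'll lower it.

Call:
play_rows(
  plan=[
    [[1.2,0,0.15,0,1],[1.0,0,0,0,1],[0.8,0,0,0,1]],
  ],
)

```text
time: 6.08
eef_pos: [0.5462, 0.2668, 0.1599]
eef_rot: [0.577, -0.401, 0.586, 0.404]
force: [-0.1, 0.2, -0.3]
width: 0.57
```

```bash
python3 - <<'E'
from h import *
need([0.545,0.2665,0.149])
E
```

```text
t 6.075 pos [0.5462 0.2668 0.1599] F [-0.1  0.2 -0.3] w 0.57 toolx [-0.012 -0.005 -1.   ] toolz [ 0.352  0.936 -0.009] need cm [ 1.1   0.09 -0.06]
```

Call:
play_rows(
  plan=[
    [[0.5,0.1,0,0,1],[0.4,0,0,0,1],[0.3,0,0,0,1]],
  ],
)

```text
time: 6.45
eef_pos: [0.546, 0.2679, 0.1493]
eef_rot: [0.578, -0.402, 0.585, 0.403]
force: [-5.0, -3.3, 30.7]
width: 0.569
```

```bash
python3 - <<'E'
from h import *
need([0.545,0.2665,0.149])
E
```

```text
t 6.45 pos [0.546  0.2679 0.1493] F [-5.  -3.3 30.7] w 0.569 toolx [-0.01  -0.004 -1.   ] toolz [ 0.352  0.936 -0.007] need cm [ 0.03  0.04 -0.17]
```

Contact came at the expected seated height (TCP 0.149). I'll ease off and open.

Call:
play_rows(
  plan=[
    [[-0.1,0,-0.1,0,1],[0,0,0,0,0.6],[0,0,0,0,0],[0,0,0,0,0],[0,0,0,0,0]],
  ],
)

```text
time: 7.08
eef_pos: [0.5462, 0.2673, 0.1509]
eef_rot: [0.578, -0.402, 0.584, 0.403]
force: [0.5, -0.5, 0.9]
width: 0.996
```

```bash
python3 - <<'E'
from h import *
need([0.545,0.2665,0.149])
c2=ctrl.capture("side"); cv2.imwrite("pics/side6.png",cv2.resize(c2["color"][40:200,130:290,::-1],(600,600),interpolation=cv2.INTER_CUBIC))
E
```

```text
t 7.075 pos [0.5462 0.2673 0.1509] F [ 0.5 -0.5  0.9] w 0.996 toolx [-0.008 -0.003 -1.   ] toolz [ 0.352  0.936 -0.005] need cm [ 0.19  0.09 -0.12]
```

View pics/side6.png

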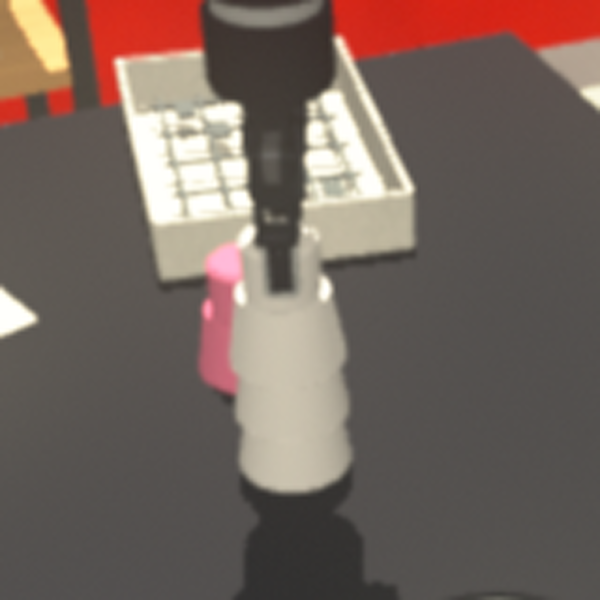

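All three are nested with equal spacing (rims at rows 380, 428, 480). I'll back off straight up and measure the hub and spindle from the saved pictures.

Call:
play_rows(
  plan=[
    [[-2.5,0,-0.1,0,0],[-4,0,0,0,0],[-4,0,0,0,0],[-2,0,0,0,0]],
  ],
)

```text
time: 7.62
eef_pos: [0.5456, 0.266, 0.2769]
eef_rot: [0.576, -0.401, 0.586, 0.404]
force: [-0.5, -0.2, 0.3]
width: 1.001
```

```bash
python3 - <<'E'
from h import *
need([0.545,0.2665,0.149])
c={n:ctrl.capture(n) for n in("side","top")}
import pickle; pickle.dump(c,open("c7.pkl","wb"))
s,t=c["side"]["color"],c["top"]["color"]
f=lambda I,x,y,w,h:cv2.resize(I[y:y+h,x:x+w,::-1],(400,300),interpolation=cv2.INTER_CUBIC)
cv2.imwrite("pics/crops7.png",np.vstack([np.hstack([f(s,243,198,40,30),f(t,248,166,44,33)]),np.hstack([f(s,215,275,100,75),f(t,155,170,52,39)])]))
E
```

```text
t 7.625 pos [0.5456 0.266  0.2769] F [-0.5 -0.2  0.3] w 1.001 toolx [-0.014 -0.006 -1.   ] toolz [ 0.352  0.936 -0.01 ] need cm [12.79 -0.06  0.16]
```

View pics/crops7.png

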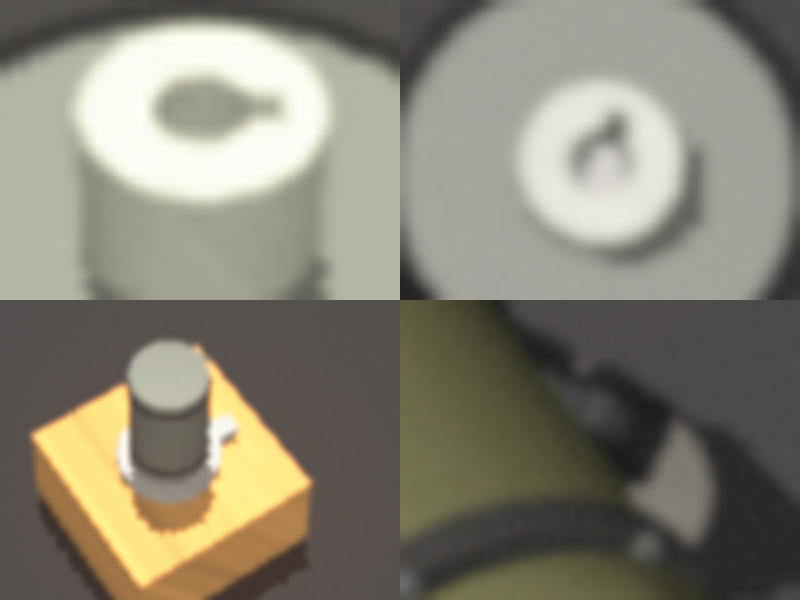

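```bash
python3 - <<'E'
from h import *
need([0.573,0.005,0.20])
E
```

```text
t 7.725 pos [0.5463 0.2664 0.2771] F [-0.1  0.1 -1.5] w 0.999 toolx [-0.012 -0.004 -1.   ] toolz [ 0.352  0.936 -0.008] need cm [  7.8  -11.77 -23.46]
```

Call:
play_rows(
  plan=[
    [[1.4,-2.5,-5.0,0,0],[1.4,-2.5,-5.0,0,0],[1.4,-2.5,-5.0,0,0],[1.4,-2.5,-5.0,0,0],[1.4,-1.5,-3.0,0,0]],
  ],
)

```text
time: 8.35
eef_pos: [0.5711, 0.0081, 0.2004]
eef_rot: [0.574, -0.402, 0.584, 0.408]
force: [0.8, 0.3, 0.6]
width: 1.002
```

Call:
play_rows(
  plan=[
    [[0,0,0,0,0],[0,0,0,0,0]],
  ],
)

```text
time: 8.6
eef_pos: [0.569, 0.0048, 0.1973]
eef_rot: [0.573, -0.4, 0.587, 0.407]
force: [-0.8, 0.2, 1.2]
width: 0.999
```

```bash
python3 - <<'E'
from h import *
import pickle
need([0.573,0.005,0.20])
c=ctrl.capture("wrist"); cv2.imwrite("pics/w8.png",c["color"][:,:,::-1]); pickle.dump(c,open("w8.pkl","wb"))
need([0.573,0.005,0.20])
E
```

```text
t 8.6 pos [0.569  0.0048 0.1973] F [-0.8  0.2  1.2] w 0.999 toolx [-0.022 -0.003 -1.   ] toolz [ 0.348  0.938 -0.01 ] need cm [-0.28 -0.36  0.15]
t 8.65 pos [0.5689 0.0046 0.1972] F [ 0.7 -0.5 -0.9] w 1.001 toolx [-0.023 -0.004 -1.   ] toolz [ 0.348  0.938 -0.011] need cm [-0.29 -0.37  0.18]
```

View pics/w8.png

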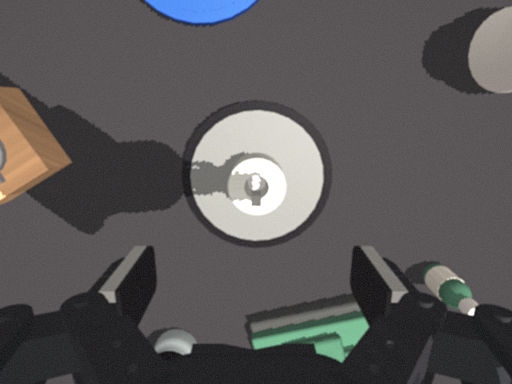

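In the wrist view the hub's top is at (257,185) and the slot runs down the image to (256,203). Now I'll fit the centre and the keyway direction.

```bash
cat > fit.py <<'E'
from h import *
def ell(c,x,y,w,h,f,show=None,up=6):
    I=c["color"][y:y+h,x:x+w]
    I=cv2.resize(I,None,fx=up,fy=up,interpolation=cv2.INTER_CUBIC)
    m=f(I.astype(int)).astype(np.uint8)
    m=cv2.morphologyEx(m,cv2.MORPH_CLOSE,np.ones((5,5),np.uint8))
    cs,_=cv2.findContours(m,cv2.RETR_EXTERNAL,cv2.CHAIN_APPROX_NONE)
    k=max(cs,key=cv2.contourArea); e=cv2.fitEllipse(cv2.convexHull(k))
    p=((e[0][0]+.5)/up-.5+x,(e[0][1]+.5)/up-.5+y)
    if show:
        J=cv2.drawContours(I[:,:,::-1].copy(),[k],-1,(0,0,255),1); cv2.ellipse(J,e,(0,255,0),1); cv2.imwrite(show,cv2.resize(J,(400,300)))
    return p,np.array(e[1])/up
E
python3 - <<'E'
from fit import *
import pickle
c=pickle.load(open("c7.pkl","rb")); w=pickle.load(open("w8.pkl","rb"))
p,a=ell(c["side"],246,198,34,22,lambda I:I.min(2)>200,"pics/hs.png");print(p,a)
q,a=ell(c["top"],256,170,26,26,lambda I:I.min(2)>185,"pics/ht.png");print(q,a)
r,a=ell(w,220,150,75,75,lambda I:I.min(2)>215,"pics/hw.png");print(r,a)
print(tri(c["side"],p,c["top"],q),tri(c["side"],p,w,r),tri(c["top"],q,w,r))
for n,k,pp in(("s",c["side"],p),("t",c["top"],q),("w",w,r)): print(n,onz(k,*pp,0.05))
I=cv2.resize(w["color"][160:215,220:295,::-1],None,fx=7,fy=7,interpolation=cv2.INTER_CUBIC)
cv2.imwrite("pics/hubz.png",I)
g=np.vstack([np.hstack([cv2.imread("pics/hs.png"),cv2.imread("pics/ht.png")]),np.hstack([cv2.imread("pics/hw.png"),cv2.resize(I,(400,300))])]);cv2.imwrite("pics/hubf.png",g)
E
```

```text
(262.80637486775714, 208.71234385172525) [17.08343379 25.13231405]
(269.48940658569336, 183.07537078857422) [17.41329066 17.54605611]
(256.80118560791016, 186.48931376139322) [57.53165181 59.47055562]
(array([0.57330774, 0.00412541, 0.05012369]), np.float64(6.566886800443135e-05)) (array([0.57342653, 0.00618692, 0.04795921]), np.float64(0.001591386903026366)) (array([0.57603407, 0.00416033, 0.03203168]), np.float64(0.0018698518775920629))
s [0.57333157 0.00424973 0.05      ]
t [0.5733555  0.00410941 0.05      ]
w [0.57214941 0.00653619 0.05      ]
```

View pics/hubf.png

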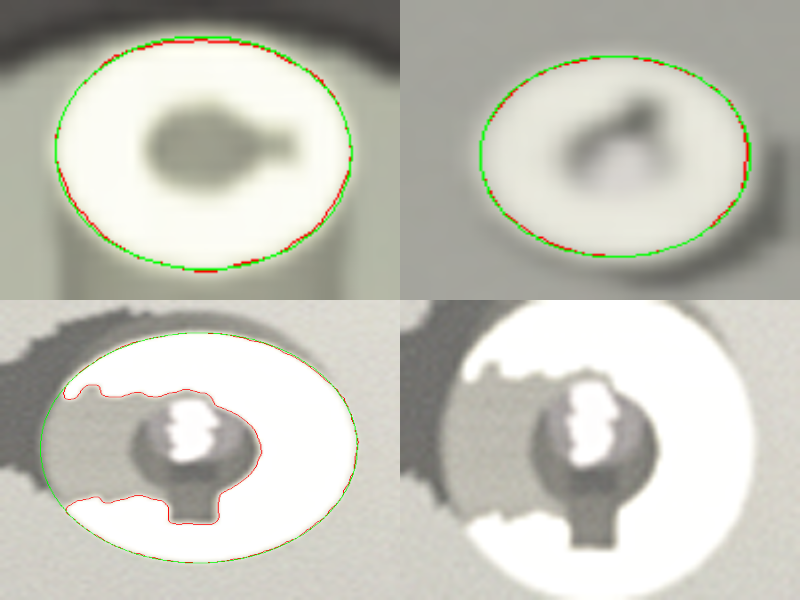

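```bash
python3 - <<'E'
from fit import *
import pickle
c=pickle.load(open("c7.pkl","rb")); w=pickle.load(open("w8.pkl","rb"))
def ang(k,p,q,z):
    d=onz(k,*q,z)-onz(k,*p,z); return np.degrees(np.arctan2(d[1],d[0])),np.linalg.norm(d)
print(ang(w,(256.8,186.5),(256.4,205.0),.05))
# dark slot centroid in the side view: columns beyond the bore
I=c["side"]["color"].astype(int).min(2)
print(I[203:215,255:280])
print(I[203:215,255:280].shape)
print("side guess",ang(c["side"],(262.8,208.7),(271.0,208.5),.05), "top guess",ang(c["top"],(269.49,183.08),(271.0,179.0),.05))
# spindle
for n,box,f,o in(("side",(244,283,28,20),lambda I:(abs(I[:,:,0]-I[:,:,2])<25)&(I.mean(2)>130)&(I.mean(2)<185),"pics/a.png"),("top",(336,211,24,24),lambda I:(I[:,:,0]-I[:,:,2]<30)&(I.mean(2)>112)&(I.mean(2)<150),"pics/b.png")):
    J=c[n]["color"]; x,y,ww,h=box
    print(n,ell(c[n],*box,f,o))
cv2.imwrite("pics/ab.png",np.hstack([cv2.imread("pics/a.png"),cv2.imread("pics/b.png")]))
print(c["top"]["color"][222,336:362].mean(1).round())
E
```

```text
(np.float64(-21.353393839166724), np.float64(0.01716099953007772))
[[238 243 244 243 242 243 243 242 243 244 245 245 245 244 242 238 228 209
  182 166 159 150 133 111  97]
 [244 245 245 243 241 240 237 236 235 237 241 244 245 244 244 244 242 236
  217 182 167 163 159 153 147]
 [245 245 245 241 234 222 209 202 194 199 222 236 242 244 244 245 245 244
  237 209 175 165 164 164 163]
 [245 245 244 233 204 170 158 155 151 154 169 194 222 233 236 238 241 244
  243 229 189 167 166 164 164]
 [245 245 240 208 159 141 140 142 142 140 142 147 164 187 194 201 224 242
  245 239 206 173 166 165 165]
 [245 245 237 179 140 137 139 141 142 141 138 136 138 150 155 167 211 240
  245 242 216 177 166 166 166]
 [245 245 237 182 141 140 142 141 141 141 139 136 144 167 174 180 210 240
  245 242 219 178 167 166 166]
 [245 245 241 212 166 148 145 145 143 142 145 156 181 217 225 227 231 243
  245 240 211 174 167 166 166]
 [245 246 244 236 212 185 173 166 163 163 178 208 227 239 242 243 243 245
  244 232 189 167 166 167 166]
 [246 246 246 243 238 233 225 217 213 216 227 238 243 245 245 245 246 245
  239 211 167 163 166 166 166]
 [245 246 246 245 243 242 242 240 240 241 242 245 246 246 245 246 245 241
  224 175 152 162 166 166 166]
 [240 245 246 245 243 243 244 244 244 245 245 245 246 245 245 243 238 224
  185 147 146 161 166 167 166]]
(12, 25)
side guess (np.float64(-22.154641369344777), np.float64(0.01715983130392455)) top guess (np.float64(-19.990515369181484), np.float64(0.012890027051028239))
side ((256.53990809122723, 293.5169308980306), array([17.55736796, 19.75981649]))
top ((347.22914759318036, 223.19610214233398), array([11.43829981, 14.692969  ]))
[188. 182. 182. 182. 153. 106.  85. 102. 133. 153. 158. 158. 157. 156.
 156. 155. 154. 154. 155. 160. 174. 186. 186. 163. 119.  81.]
```

View pics/ab.png

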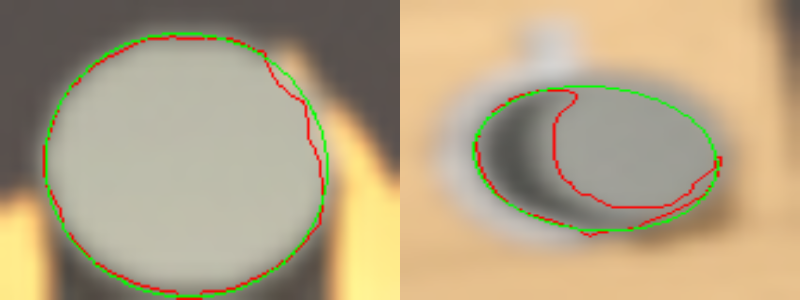

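```bash
python3 - <<'E'
from fit import *
import pickle
c=pickle.load(open("c7.pkl","rb"))
print(tri(c["side"],(256.5,293.2),c["top"],(349.6,222.5)))
print(onz(c["side"],256.5,293.2,.098),onz(c["top"],349.6,222.5,.098))
need([0.455,-0.22,0.2])
print(ctrl.sense()["joints"].round(2))
E
```

```text
(array([ 0.45821775, -0.21706993,  0.09990231]), np.float64(0.0006196630295525583))
[ 0.45910271 -0.2158683   0.098     ] [ 0.45798965 -0.21743423  0.098     ]
t 8.65 pos [0.5689 0.0046 0.1972] F [ 0.7 -0.5 -0.9] w 1.001 toolx [-0.023 -0.004 -1.   ] toolz [ 0.348  0.938 -0.011] need cm [  0.06   2.87 -25.02]
[ 0.07  0.68 -0.27  1.76  0.25  0.76  0.89]
```

Call:
play_rows(
  plan=[
    [[0,0.6,-5.0,0,0],[0,0.6,-5.0,0,0],[0,0.6,-5.0,0,0],[0,0.6,-5.0,0,0],[0,0.4,-4.0,0,0]],
  ],
)

```text
time: 9.28
eef_pos: [0.464, -0.2032, 0.2008]
eef_rot: [0.572, -0.407, 0.579, 0.415]
force: [-0.4, -0.0, 0.5]
width: 1.005
```

Call:
play_rows(
  plan=[
    [[0,0,0,0,0],[0,0,0,0,0]],
  ],
)

```text
time: 9.52
eef_pos: [0.464, -0.2034, 0.2014]
eef_rot: [0.573, -0.407, 0.579, 0.414]
force: [-0.3, 0.5, -0.3]
width: 1.002
```

```bash
python3 - <<'E'
from h import *
import pickle
need([0.4585,-0.2165,0.20])
c=ctrl.capture("wrist"); cv2.imwrite("pics/w9.png",c["color"][:,:,::-1]); pickle.dump(c,open("w9.pkl","wb"))
need([0.4585,-0.2165,0.20])
E
```

```text
t 9.525 pos [ 0.464  -0.2034  0.2014] F [-0.3  0.5 -0.3] w 1.002 toolx [-0.013  0.002 -1.   ] toolz [ 0.326  0.945 -0.002] need cm [ 0.14  0.09 -1.41]
t 9.575 pos [ 0.4639 -0.2036  0.2013] F [-0.8  1.3 -0.5] w 0.997 toolx [-0.013  0.002 -1.   ] toolz [ 0.326  0.945 -0.002] need cm [ 0.13  0.08 -1.4 ]
```

View pics/w9.png

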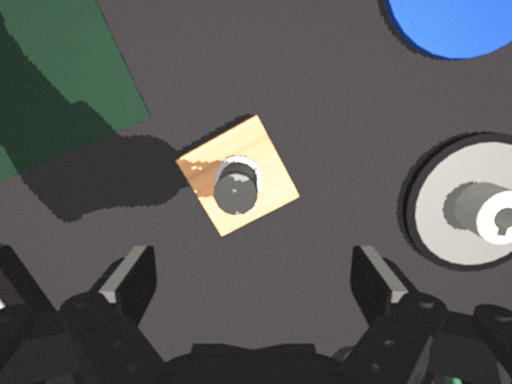

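The wrist view has the spindle's top at (237,195), with the tongue hidden behind the grip. I'll take the tongue from the side and top views instead.

```bash
python3 - <<'E'
from fit import *
import pickle
c=pickle.load(open("c7.pkl","rb")); w=pickle.load(open("w9.pkl","rb"))
o=np.array([.4585,-.2165,.046])
f=lambda I,x,y,ww,h,s:cv2.resize(I[y:y+h,x:x+ww,::-1],None,fx=s,fy=s,interpolation=cv2.INTER_CUBIC)
J=np.hstack([cv2.resize(f(c["side"]["color"],240,280,40,40,10),(400,400)),cv2.resize(f(c["top"]["color"],330,205,32,32,12.5),(400,400))])
for n,x0,y0,s,off in(("side",240,280,10,0),("top",330,205,12.5,400)):
    for a in (-20,-10,0,10,20):
        P=o+.031*np.array([np.cos(np.radians(a)),np.sin(np.radians(a)),0]); u,v=proj(c[n],P)
        cv2.circle(J,(int((u-x0+.5)*s+off),int((v-y0+.5)*s)),3,(0,0,255) if a==0 else (255,0,0),-1)
    u,v=proj(c[n],o+[0,0,.052]); cv2.circle(J,(int((u-x0+.5)*s+off),int((v-y0+.5)*s)),3,(0,255,0),-1)
cv2.imwrite("pics/tong.png",J)
cv2.imwrite("pics/spw.png",f(w["color"],170,105,140,140,4))
E
```

```text
(no output)
```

View pics/tong.png

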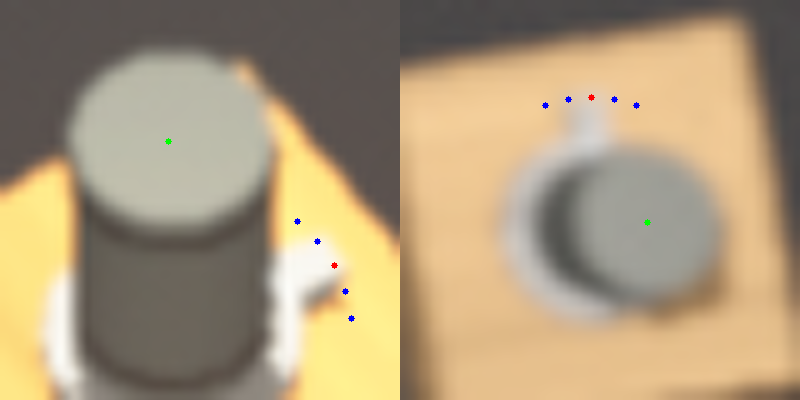

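View pics/spw.png

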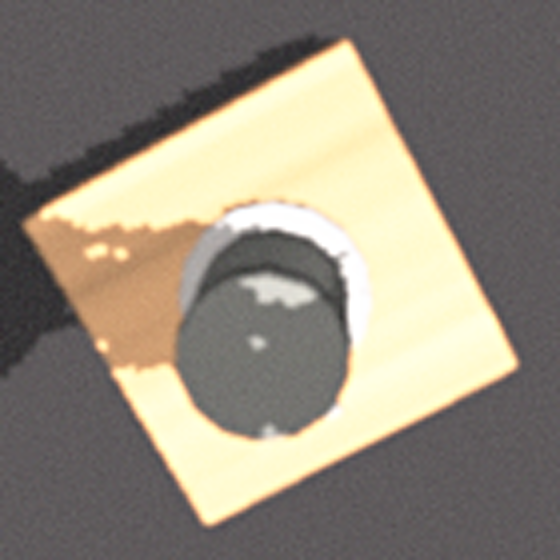

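```bash
python3 - <<'E'
from fit import *
import pickle
c=pickle.load(open("c7.pkl","rb")); w=pickle.load(open("w9.pkl","rb"))
p,a=ell(w,205,165,60,55,lambda I:(I.mean(2)<150)&(abs(I[:,:,0]-I[:,:,2])<25),"pics/a.png");print(p,a)
s=onz(w,235.3,192.3,.098);print(s)
t=onz(w,236.9,212.7,.046);print(t,np.degrees(np.arctan2(*(t-s)[[1,0]])),np.linalg.norm((t-s)[:2]))
print(tri(w,(235.3,192.3),c["side"],(256.5,293.2)))
for n,q in(("side",(240+33.0-.5,280+25.8-.5)),("top",(330+188/12.5-.5,205+100/12.5-.5))):
    t=onz(c[n],*q,.046); d=t-np.array([.4585,-.2165,.046]); print(n,d,np.degrees(np.arctan2(d[1],d[0])))
E
```

```text
(236.21858978271484, 188.0289764404297) [43.80179342 52.94755554]
[ 0.45669283 -0.21439194  0.098     ]
[ 0.4882862  -0.22707597  0.046     ] -21.87434997677549 0.03404446685257973
(array([ 0.45837674, -0.21478187,  0.09621098]), np.float64(0.0024418671963776285))
side [3.09929925e-02 1.65352026e-03 4.16333634e-17] 3.0539160581429035
top [3.04082726e-02 7.23089694e-04 4.16333634e-17] 1.362201063020501
```

View pics/a.png

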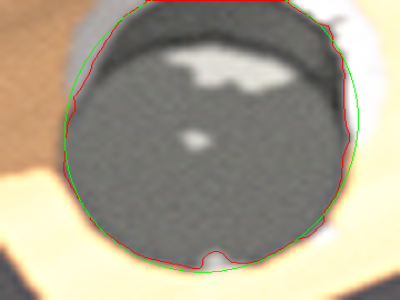

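Side and top give the tongue at +3.1° and +1.4°, so I'll use about +2°. The keyway is at about −21.5°, so the spindle needs +23.5° about the tool's x. From hub to spindle, the fixed cameras give (0.1148, 0.2206) and the wrist gives (0.1155, 0.2209). I'll descend to the spindle.

Call:
play_rows(
  plan=[
    [[2.0,0.1,-1.4,0,0],[4.0,0,0,0,0],[1.0,0,0,0,0]],
  ],
)

```text
time: 9.95
eef_pos: [0.4624, -0.2114, 0.1314]
eef_rot: [0.572, -0.411, 0.575, 0.416]
force: [-0.1, 0.2, 0.4]
width: 1.002
```

```bash
python3 - <<'E'
from h import *
need([0.4585,-0.2165,0.063])
E
```

```text
t 9.95 pos [ 0.4624 -0.2114  0.1314] F [-0.1  0.2  0.4] w 1.002 toolx [-0.007  0.003 -1.   ] toolz [0.317 0.949 0.001] need cm [ 6.85  0.16 -0.61]
```

Call:
play_rows(
  plan=[
    [[2.0,0.2,-0.6,0,0],[3.0,0,-0.1,0,0],[1.2,0.1,0,0,0],[0.0,0,0,0,0]],
  ],
)

```text
time: 10.45
eef_pos: [0.4619, -0.2132, 0.0701]
eef_rot: [0.572, -0.415, 0.572, 0.417]
force: [0.6, -0.2, 0.2]
width: 1.0
```

```bash
python3 - <<'E'
from h import *
need([0.4585,-0.2165,0.063])
E
```

```text
t 10.45 pos [ 0.4619 -0.2132  0.0701] F [ 0.6 -0.2  0.2] w 1.0 toolx [-0.001  0.003 -1.   ] toolz [0.309 0.951 0.003] need cm [ 0.71  0.22 -0.42]
```

Call:
play_rows(
  plan=[
    [[0.7,0.3,-0.6,0,0],[0,0,0,0,0]],
  ],
)

```text
time: 10.7
eef_pos: [0.4581, -0.2184, 0.0643]
eef_rot: [0.573, -0.415, 0.571, 0.416]
force: [-0.3, 0.4, 0.3]
width: 1.003
```

```bash
python3 - <<'E'
from h import *
need([0.4585,-0.2165,0.063])
E
```

```text
t 10.7 pos [ 0.4581 -0.2184  0.0643] F [-0.3  0.4  0.3] w 1.003 toolx [ 0.002  0.002 -1.   ] toolz [0.309 0.951 0.002] need cm [0.13 0.02 0.19]
```

Call:
play_rows(
  plan=[
    [[0,0,0.2,0,0.5],[0,0,0,0,1],[0,0,0,0,1],[0,0,0,0,1],[0,0,0,0,1]],
  ],
  force=80,
)

```text
time: 11.32
eef_pos: [0.4594, -0.2167, 0.0657]
eef_rot: [0.573, -0.416, 0.571, 0.415]
force: [-0.7, -1.6, -0.3]
width: 0.381
```

```bash
python3 - <<'E'
from h import *
need([0.4585,-0.2165,0.063])
E
```

```text
t 11.325 pos [ 0.4594 -0.2167  0.0657] F [-0.7 -1.6 -0.3] w 0.381 toolx [ 0.004  0.001 -1.   ] toolz [0.309 0.951 0.002] need cm [ 0.27  0.1  -0.01]
```

Gripped: 0.381 ≈ 32 mm. Lift straight out.

Call:
play_rows(
  plan=[
    [[-2.0,0,0,0,1],[-3,0,0,0,1],[-3,0,0,0,1],[-1.5,0,0,0,1]],
  ],
)

```text
time: 11.82
eef_pos: [0.4568, -0.2159, 0.1604]
eef_rot: [0.572, -0.414, 0.572, 0.418]
force: [-0.2, -0.6, -3.6]
width: 0.379
```

```bash
python3 - <<'E'
from h import *
need([0.5733,0.004,0.16])
E
```

```text
t 11.825 pos [ 0.4568 -0.2159  0.1604] F [-0.2 -0.6 -3.6] w 0.379 toolx [-0.004  0.004 -1.   ] toolz [0.309 0.951 0.003] need cm [ 0.09 -4.3  24.51]
```

Call:
play_rows(
  plan=[
    [[0,0,0,8,1],[0,0,0,8,1],[0,0,0,7,1],[0,0,0,0,1]],
  ],
)

```text
time: 12.32
eef_pos: [0.4555, -0.2157, 0.1602]
eef_rot: [0.644, -0.287, 0.646, 0.292]
force: [-0.3, 0.0, -3.3]
width: 0.38
```

```bash
python3 - <<'E'
from h import *
need([0.5733,0.004,0.16])
s,T=tool(); print(np.degrees(np.arctan2(T[1,2],T[0,2])))
E
```

```text
t 12.325 pos [ 0.4555 -0.2157  0.1602] F [-0.3  0.  -3.3] w 0.38 toolx [-0.005  0.005 -1.   ] toolz [0.665 0.747 0.001] need cm [ 0.08  5.8  24.24]
48.35043311320738
```

Call:
play_rows(
  plan=[
    [[0,1.2,5.0,0,1],[0,1.2,5.0,0,1],[0,1.2,5.0,0,1],[0,1.2,5.0,0,1],[0,0.8,3.5,0,1]],
  ],
)

```text
time: 12.95
eef_pos: [0.5699, -0.0018, 0.1578]
eef_rot: [0.642, -0.288, 0.648, 0.293]
force: [-0.6, -0.1, -3.0]
width: 0.38
```

Call:
play_rows(
  plan=[
    [[0,0,0,0,1],[0,0,0,0,1]],
  ],
)

```text
time: 13.2
eef_pos: [0.5701, 0.0022, 0.1568]
eef_rot: [0.64, -0.29, 0.646, 0.297]
force: [-0.1, 0.3, -2.5]
width: 0.382
```

```bash
python3 - <<'E'
from h import *
need([0.5733,0.004,0.13])
s,T=tool(); print(np.degrees(np.arctan2(T[1,2],T[0,2])))
import pickle
d={n:ctrl.capture(n) for n in("side","wrist")}; pickle.dump(d,open("d10.pkl","wb"))
cv2.imwrite("pics/s10.png",np.hstack([cv2.resize(d["side"]["color"][120:260,195:335,::-1],(500,500),interpolation=cv2.INTER_CUBIC)]))
cv2.imwrite("pics/w10.png",d["wrist"]["color"][:,:,::-1])
E
```

```text
t 13.2 pos [0.5701 0.0022 0.1568] F [-0.1  0.3 -2.5] w 0.382 toolx [-0.011  0.005 -1.   ] toolz [ 0.655  0.756 -0.004] need cm [ 2.67 -0.15  0.35]
49.072065847246094
```

View pics/s10.png

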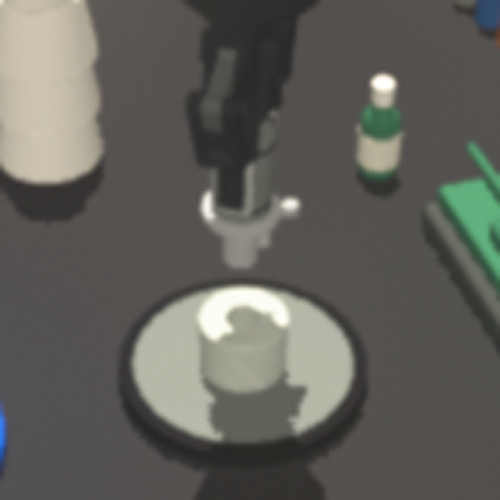

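View pics/w10.png

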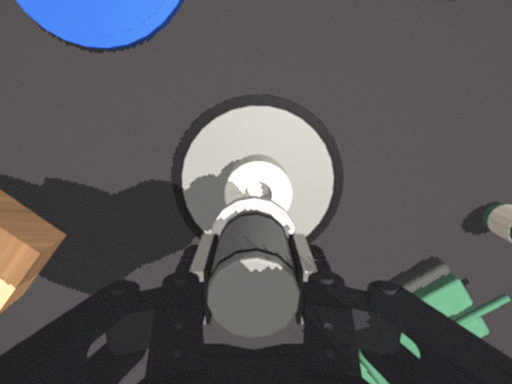

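The side view shows the tongue pointing right, like the slot, with the shaft above the hub. I'll centre it and come down to just above the mouth.

Call:
play_rows(
  plan=[
    [[1.5,-0.2,0.6,0,1],[1.5,-0.1,0.2,0,1],[1.0,0,0,0,1],[0,0,0,0,1]],
  ],
)

```text
time: 13.8
eef_pos: [0.5765, 0.0035, 0.1131]
eef_rot: [0.64, -0.289, 0.648, 0.295]
force: [-0.8, 0.8, -3.2]
width: 0.381
```

```bash
python3 - <<'E'
from h import *
need([0.5745,0.0034,0.114])
s,T=tool(); print(np.degrees(np.arctan2(T[1,2],T[0,2])))
import pickle
d={n:ctrl.capture(n) for n in("side","top")}; pickle.dump(d,open("d11.pkl","wb"))
cv2.imwrite("pics/s11.png",np.hstack([cv2.resize(d["side"]["color"][165:245,220:300,::-1],(400,400),interpolation=cv2.INTER_CUBIC),cv2.resize(d["top"]["color"][150:220,235:305,::-1],(400,400),interpolation=cv2.INTER_CUBIC)]))
E
```

```text
t 13.8 pos [0.5765 0.0035 0.1131] F [-0.8  0.8 -3.2] w 0.381 toolx [-0.013  0.004 -1.   ] toolz [ 0.659  0.752 -0.006] need cm [-0.09  0.14 -0.14]
48.803534829183576
```

View pics/s11.png

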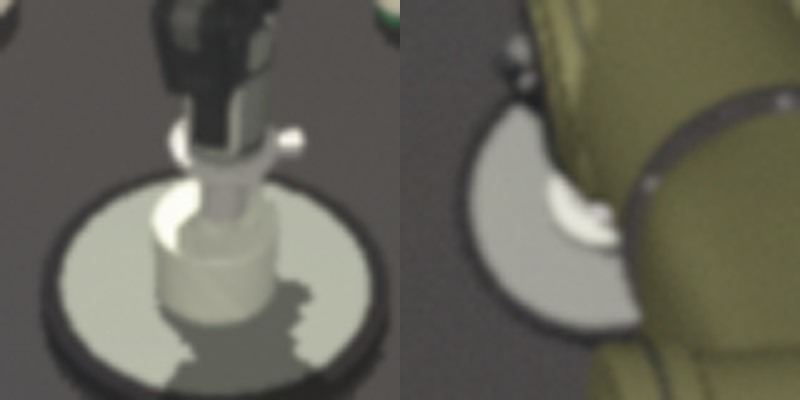

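```bash
python3 - <<'E'
from h import *
import pickle
d=pickle.load(open("d11.pkl","rb"))["side"]
for z in(.0534,.06,.087): print(z,proj(d,[.5733,.0042,z]),proj(d,[.5743,.0042,z]),proj(d,[.5733,.0052,z]))
I=d["color"].astype(int).mean(2)
for r in range(196,214): print(r,I[r,252:280].round().astype(int))
E
```

```text
0.0534 (np.float64(262.8220411267996), np.float64(207.54133139299438)) (np.float64(263.25692362804085), np.float64(207.40679544460178)) (np.float64(262.6196219720117), np.float64(207.24191399717475))
0.06 (np.float64(262.85980132243225), np.float64(205.21508417444943)) (np.float64(263.29664633434123), np.float64(205.0807353413255)) (np.float64(262.6564348213873), np.float64(204.91604588189855))
0.087 (np.float64(263.01791606079837), np.float64(195.47429856216831)) (np.float64(263.4629774307839), np.float64(195.34081167037994)) (np.float64(262.8105799964346), np.float64(195.17701850837418))
196 [ 82  88 127 193 218 183 138 115 106 104 104 103 106 107 107  99  94  96
 107 118 129 133 127 112 105 104 104  99]
197 [ 82  83  99 141 181 195 157 130 121 114 112 107 107 107 107 109 111 116
 127 132 135 132 117  97  88  86  86  85]
198 [ 78  76  78 101 133 155 145 137 134 131 129 123 122 122 123 127 129 133
 137 136 133 120 100  86  82  81  82  82]
199 [ 65  64  65  75  99 127 139 141 140 138 137 135 134 135 135 134 136 138
 139 135 123  98  78  75  77  78  79  82]
200 [ 70  79  92 104 119 14
[... 938 characters left out ...]
250 249 242 206 163 147 143 141 140 139 140 139 135 134 143 154
 155 152 151 152 155 163 174 177 177 177]
209 [249 250 249 241 206 161 144 145 150 151 147 145 145 145 141 143 151 155
 154 149 151 152 154 161 173 177 177 178]
210 [248 250 246 213 164 151 146 147 152 155 155 153 151 148 146 146 151 153
 152 149 151 153 153 159 173 177 178 177]
211 [245 250 245 195 155 151 149 147 151 155 157 155 153 150 148 149 151 151
 151 151 152 152 152 157 172 177 178 177]
212 [236 248 244 195 155 153 150 148 149 151 153 153 152 150 150 151 151 151
 152 151 152 152 149 157 173 177 178 178]
213 [204 237 240 192 155 152 150 148 149 150 150 151 150 150 152 152 151 151
 152 153 152 151 147 156 173 177 178 177]
```

The shaft shows at columns 259.8–269.3 (centre 264.5) where the hub axis projects to 262.9, so it sits about 3 mm too far right in the picture. I'll correct that and enter.

Call:
play_rows(
  plan=[
    [[0,0.3,-0.1,0,1],[0,0,0,0,1]],
  ],
)

```text
time: 14.15
eef_pos: [0.5746, 0.005, 0.115]
eef_rot: [0.641, -0.289, 0.646, 0.295]
force: [0.3, -0.3, -2.7]
width: 0.377
```

```bash
python3 - <<'E'
from h import *
need([0.5737,0.0047,0.114])
import pickle
d=ctrl.capture("side")
I=d["color"].astype(int).mean(2)
for r in range(200,212): print(r,I[r,254:276].round().astype(int))
E
```

```text
t 14.15 pos [0.5746 0.005  0.115 ] F [ 0.3 -0.3 -2.7] w 0.377 toolx [-0.01   0.004 -1.   ] toolz [ 0.659  0.752 -0.003] need cm [ 0.1   0.04 -0.08]
200 [ 91 103 116 136 140 135 135 138 141 141 140 139 137 136 137 138 133 110
  79  68  64  62]
201 [149 176 191 204 185 143 130 133 137 138 138 135 130 127 133 141 141 132
 118 110 101  89]
202 [198 227 238 241 220 156 131 134 137 138 138 135 130 130 150 164 162 176
 172 164 158 140]
203 [233 246 249 248 228 161 132 136 137 138 137 136 130 138 176 195 183 203
 195 185 177 170]
204 [247 250 251 248 229 162 133 136 138 138 138 135 129 130 152 167 162 171
 175 188 186 178]
205 [250 251 251 248 232 166 134 136 138 138 137 133 128 127 139 148 151 151
 155 170 181 179]
206 [250 250 249 244 229 166 134 136 137 138 137 133 129 129 143 150 152 151
 151 154 161 170]
207 [250 249 241 210 176 147 136 138 139 140 138 135 131 135 148 154 154 153
 151 151 154 164]
208 [249 241 206 160 142 143 144 143 144 143 144 142 140 142 152 156 155 152
 152 152 154 162]
209 [245 212 164 149 141 144 150 152 149 145 148 147 144 145 153 155 154 149
 150 152 153 159]
210 [238 186 154 149 145 146 152 155 155 151 151 149 147 147 151 153 151 148
 150 152 153 159]
211 [212 163 153 152 149 147 150 154 156 155 152 150 149 148 150 151 151 151
 151 151 152 157]
```

Now it is centred to within 0.4 px. I'll lower it gently.

Call:
play_rows(
  plan=[
    [[0.4,0,-0.05,0,1],[0.4,0,0,0,1],[0.3,0,0,0,1]],
  ],
)

```text
time: 14.58
eef_pos: [0.5748, 0.0046, 0.1039]
eef_rot: [0.642, -0.289, 0.646, 0.295]
force: [0.6, -0.7, -2.1]
width: 0.38
```

```bash
python3 - <<'E'
from h import *
need([0.5737,0.0047,0.098])
E
```

```text
t 14.575 pos [0.5748 0.0046 0.1039] F [ 0.6 -0.7 -2.1] w 0.38 toolx [-0.008  0.004 -1.   ] toolz [ 0.659  0.752 -0.002] need cm [ 0.59  0.09 -0.06]
```

Call:
play_rows(
  plan=[
    [[0.4,0,0,0,1],[0.3,0,0,0,1],[0.3,0,0,0,1]],
  ],
)

```text
time: 14.95
eef_pos: [0.5747, 0.0046, 0.0929]
eef_rot: [0.642, -0.289, 0.646, 0.295]
force: [0.4, 0.2, -3.3]
width: 0.382
```

```bash
python3 - <<'E'
from h import *
need([0.5737,0.0047,0.0757])
s,T=tool(); print(np.degrees(np.arctan2(T[1,2],T[0,2])),s["moment"])
E
```

```text
t 14.95 pos [0.5747 0.0046 0.0929] F [ 0.4  0.2 -3.3] w 0.382 toolx [-0.009  0.004 -1.   ] toolz [ 0.659  0.752 -0.002] need cm [ 1.72  0.06 -0.05]
48.796938336531646 [ 0.00349658  0.02352153 -0.04129404]
```

The key is nominally 5 mm below the mouth with no contact force, so it appears to have slipped into the keyway directly. Continue.

Call:
play_rows(
  plan=[
    [[0.3,0,0,0,1],[0.3,0,0,0,1],[0.3,0,0,0,1]],
  ],
)

```text
time: 15.32
eef_pos: [0.5747, 0.0046, 0.0836]
eef_rot: [0.642, -0.289, 0.646, 0.295]
force: [-0.9, -0.6, 3.3]
width: 0.379
```

```bash
python3 - <<'E'
from h import *
need([0.5737,0.0047,0.0757])
E
```

```text
t 15.325 pos [0.5747 0.0046 0.0836] F [-0.9 -0.6  3.3] w 0.379 toolx [-0.008  0.004 -1.   ] toolz [ 0.659  0.752 -0.002] need cm [ 0.79  0.07 -0.05]
```

The spring is felt: force z went from −3 to +3 N around 0.0845, as predicted. I'll keep pushing.

Call:
play_rows(
  plan=[
    [[0.3,0,0,0,1],[0.3,0,0,0,1],[0.2,0,0,0,1]],
  ],
)

```text
time: 15.7
eef_pos: [0.5747, 0.0045, 0.0765]
eef_rot: [0.642, -0.29, 0.646, 0.294]
force: [-2.6, 0.1, 6.7]
width: 0.378
```

```bash
python3 - <<'E'
from h import *
need([0.5737,0.0047,0.0757])
E
```

```text
t 15.7 pos [0.5747 0.0045 0.0765] F [-2.6  0.1  6.7] w 0.378 toolx [-0.008  0.004 -1.   ] toolz [ 0.659  0.752 -0.002] need cm [ 0.08  0.08 -0.05]
```

Call:
play_rows(
  plan=[
    [[0.2,0,0,0,1],[0.2,0,0,0,1]],
  ],
)

```text
time: 15.95
eef_pos: [0.5746, 0.0046, 0.0757]
eef_rot: [0.642, -0.29, 0.646, 0.294]
force: [-6.0, 0.5, 25.1]
width: 0.381
```

```bash
python3 - <<'E'
from h import *
need([0.5737,0.0047,0.0757])
E
```

```text
t 15.95 pos [0.5746 0.0046 0.0757] F [-6.   0.5 25.1] w 0.381 toolx [-0.007  0.003 -1.   ] toolz [ 0.659  0.752 -0.002] need cm [ 0.    0.07 -0.05]
```

It hit a hard stop at TCP z 0.0757, exactly the predicted home height, with 25 N. I'll look while still pressing.

```bash
python3 - <<'E'
from h import *
d={n:ctrl.capture(n) for n in("side","wrist")}
need([0.5737,0.0047,0.0757])
cv2.imwrite("pics/s12.png",np.hstack([cv2.resize(d["side"]["color"][175:235,225:305,::-1],(400,300),interpolation=cv2.INTER_CUBIC),cv2.resize(d["side"]["color"][:,:,::-1],(400,300))]))
E
```

```text
t 16.05 pos [0.5746 0.0046 0.0757] F [-5.5 -0.2 20. ] w 0.381 toolx [-0.007  0.004 -1.   ] toolz [ 0.659  0.752 -0.002] need cm [ 0.01  0.07 -0.06]
```

View pics/s12.png

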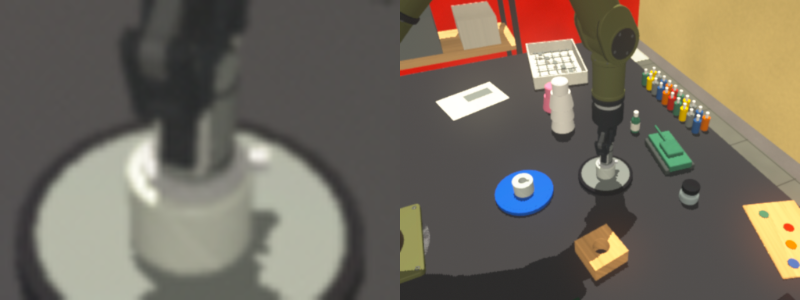

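The collar lies flush on the hub with the tongue over the keyway. The stand is empty, the pile is three high, and the bystanders are untouched. I'll hand in while pressing.

```bash
python3 - <<'E'
from h import *
print(ctrl.job_done())
need([0.5737,0.0047,0.0757])
E
```

```text
the job is handed in; nothing more can be done
None
the job is handed in; nothing more can be done
```

The job is done and handed in at about 16 s, with the arm still gripping the spindle and pressing it home.

- **Dust cover:** I lifted it off the hub and nested it over the white pile of two. It seated at the expected height, and the side view shows three evenly spaced rims.
- **Spindle:** I took it out of the stand and turned it about 23.5° to line the key up with the keyway, so it went in first time without any searching. The spring was felt where expected. It then hit a hard stop at TCP z = 0.0757 m, which matches the predicted home height.
- **Last checks:** With the arm still pressing, the wrist force read 25 N and then 20 N upward, plus about 5.5 N sideways. The last side view shows the collar flush on the hub, the stand empty, and the bottle, jar, tank and look-alikes not visibly moved.
- **Disagreements:**
  - The wrist camera put the hub and spindle about 2–3 mm away from where the fixed cameras did. The offset was the same for both, so I relied on their relative position.
  - Just before insertion the shaft was about 3 mm off to one side; I corrected it using the side view.
  - My last force reading was just before hand-in; a reading requested after it was refused.

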